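Hang the cover on the soldering fixture's hinge and hold it for the pin

TASK

The medium cover in the wire rack (110 mm wide, one wide hinge knuckle in the middle of its lower edge) has to go back on the soldering fixture: lift it up out of the rack and lower its knuckle between the two lugs of the fixture's hinge, gently, until you feel it bottom in its seat, where the holes of knuckle and lugs line up. Finish while holding it there: keep your grip on the cover, upright and pressed down lightly, with the holes in line so that a colleague can push the waiting hinge pin through. Leave the small and the large cover in the rack and do not disturb anything else.

Things in the scene. Friction and masses are not known exactly. Their poses are not given: they have to be found in the camera images.
- cover_mid (a point): Medium cover, to be hung: aluminium frame plate with 3 by 2 windows, 110 mm wide (y), 10 mm thick (x), 116 mm tall in all (z up), 0.18 to 0.34 kg, upright in any one of the rack's slots, knuckle down. Point at its centre, 58 mm above the knuckle's underside. Front and back are alike.
- cover_rail (a point): Centre of the medium cover's solid top rail, 28 mm tall, 110 mm wide and 10 mm thick across x: the place to grip from above. 44 mm above cover_mid, 14 mm below the top edge. Axes as cover_mid.
- cover_knuckle (a point): Centre of the hole in the medium cover's knuckle, 49 mm below cover_mid, 93 mm below cover_rail. The knuckle is one barrel in the middle of the lower edge: 18 mm diameter, 44 mm long along y, ends bevelled 3 mm, 9 mm hole along y. A neck 8 mm thick joins it to the plate, whose lower edge is 17 mm above the hole axis. Axes as cover_mid.
- hinge_line (a point): Where the cover's hole centre belongs: on the axis of the two lug holes, midway between the lugs, 34 mm above the table. y along the holes (the cover's y must lie along it, either way round), z up, x away from the pallet. Below it is a rigid 90 degree V seat, open upward, 48 mm long; the 18 mm barrel resting in it has its hole on the hinge line. Nothing stands above the gap.
- fixture: Soldering fixture, fixed: base plate 180 mm (x) by 160 mm (y), pallet of six lamp boards (27 mm high), catch 39 mm high at the -x edge. Its jamb block (hinge line 62 mm from centre along +x) has two fixed lugs 48 mm apart, each 18 mm thick (y), 22 mm deep (x), top 11 mm above the hinge line. The hinge pin waits in the +y lug, sticking out 78 mm. Origin: centre of underside.
- rack: Wire rack, fixed: black base 225 mm (x) by 100 mm (y), 10 mm thick; three slots at x = -70, 0, +70 mm in its frame, one cover in each, shuffled from run to run, widths along y. Each slot is an 11.6 mm gap between upright wires at y = -31 and +31 mm, tops 85 mm above the table; a cover is free after a straight lift of 80 mm. Origin: centre of the underside.
- small_cover_mid (a point): The small cover, to be left in its slot: 76 mm wide, 96 mm tall, 10 mm thick, two windows, one short knuckle. Point at its centre, half-way up.
- large_cover_mid (a point): The large cover, to be left in its slot: 142 mm wide, 116 mm tall, 10 mm thick, 4 by 2 windows, two knuckles near its ends. Point at its centre, half-way up.
- flux_bottle: White bottle with black cap, 40 mm in diameter, 100 mm tall; leave alone. Origin: centre of the underside.
- solder_spool: Spool of solder wire standing flat, 50 mm in diameter, 37 mm tall; leave alone. Origin: centre of the underside.
- driver_grip (a point): Screwdriver, 150 mm long, lying on the table; leave alone. Point in its handle.
- parts_tray: Blue tray, 150 by 100 by 32 mm, with white lamp caps; leave alone. Origin: centre of the underside.
- spanner_grip (a point): Spanner, 140 mm long, lying on the table; leave alone. Point in its handle.

How it is judged:
On the way, in this order (a step that is already met when the one before it is completed fails the run):
1. the medium cover is lifted clear of the rack, held in the fingers and touching nothing else (height (world z) of cover_knuckle above 0.095 m and contact force between the fingers and cover above 3 N and contact force between cover and rack below 0.1 N and contact force between cover and fixture below 0.1 N), for 0.1 s.
2. its knuckle is down in the seat between the lugs, holes in line, the cover upright and still gripped (x of cover_knuckle in the frame of hinge_line between -0.002 and 0.002 m and z of cover_knuckle in the frame of hinge_line between -0.002 and 0.002 m and y of cover_knuckle in the frame of hinge_line between -0.0035 and 0.0035 m and angle between the y axis of cover_knuckle and the y axis of hinge_line, either way round below 0.07 rad and angle between cover_knuckle's own z axis and vertical below 0.07 rad and contact force between the fingers and cover above 3 N and contact force between cover and fixture between 0.5 and 35 N), for 0.2 s.
At the end, for the whole second after the job is handed in: Medium cover gripped (over 3 N), upright and parallel to the hinge within 4 degrees, knuckle on its seat with 0.5 to 35 N, hole within 2 mm of the hinge line in height and fore-and-aft (3.5 mm along it), at rest through the last second (all of step 2 and linear speed of cover below 0.02 m/s); the arm keeps its last pose, push and grip.
It fails at once if the cover is rammed onto the fixture (over 60 N) (contact force between cover and fixture above 60 N).
It fails at once if the small or the large cover is disturbed (moved more than 20 mm) (distance of any of small_cover_mid, large_cover_mid from where it was at the start of the episode above 0.02 m).
It fails at once if a bystander on the table is disturbed (moved more than 20 mm) (distance of any of flux_bottle, solder_spool, driver_grip, parts_tray, spanner_grip from where it was at the start of the episode above 0.02 m).
It also fails if it takes over 38 s, if anything falls off the work surface, if the arm or the gripper's body presses on something with over 40 N, if the wrist force passes 120 N, or if a joint passes its speed limit or range.

ROBOT

A 7-joint arm with a two-finger parallel gripper is mounted at the origin on the work surface. World frame = base frame: x ahead of the robot, y to its left, z up, the work surface at z = 0. Lengths are in m, angles in rad, forces in N, time in s.
With the tool pointing down it reaches from about 0.425 to 0.925 m from the base axis. Payload 6.8 kg.
Tool frame: the origin (TCP) lies on the centre line of the jaws, within the pads' length; the fingertips stand 19 mm ahead of it and the grasp point (between the pads) is the TCP; z points along the fingers, y is the line along which they close (so a half turn about z gives the same grasp; the last joint's range is limited). The gripper opens to 85 mm and grips with 20 to 120 N. Pads are 22 mm wide; open, the fingers measure 114 mm over their backs; the gripper's body (76 mm by 85 mm) begins 54 mm behind the grasp point. The pads swing forward as they close: fully open they stand 13 mm farther back than shut.
Start: joints at [-1.348, 0.477, 0.022, 1.555, -0.011, 1.109, -0.083], TCP at [0.219, 0.638, 0.25] pointing down, gripper open.
Joint ranges: [-2.96, 2.96], [-0.34, 2.1], [-1.41, 1.46], [0.24, 2.44], [-1.37, 4.51], [0.17, 1.92], [-2.96, 2.96]. Speed limits (rad/s): [2.39, 2.39, 3.14, 3.14, 3.14, 3.14, 3.14].

INTERFACE

Orientations are given as a rotation vector (axis times angle).
In Python, from bench import r gives the robot as it stands. The module is installed in compiled form; this text tells all that it offers.
- The arm moves only by the tool arm_command, never from a script. Its argument "rows" is a list of rows, each an object of numbers: "fingers": the opening, from -1 (shut) to 1 (fully open); "x", "y", "z": the shift along the tool's x, y, z in m; "ax", "ay", "az": the turn, a rotation vector about the tool's x, y, z in degrees. In form: [{"fingers": .., "x": .., "y": .., "z": .., "ax": .., "ay": .., "az": ..}, ...]. A call has 1 to 10 rows; each row shifts and turns the commanded pose from where the row before left it, along the tool's axes as they then stand; what a row does not reach is not made up. A row lasts 1/12 s, in which the tool goes at most 41.7 mm and 7.16 degrees, less where a joint would pass 70% of its speed; a pose out of reach is approached as far as the arm can. A call is refused whole if a number of a shift passes 0.0417 or a number of a turn 7.16, either way. A call with a gripper value outside its range is refused whole. The fingers move at their own pace and stop on an object; "grip_force" is the grip in N (left out, the last holds). Time passes only in rows, so rows that do not move let the fingers close. It gives the time, the measured TCP pose, the force, the opening and the grip force at its end, in the units of the state.
- r.get_obs(): the state, without advancing time (a new reading comes with each control period).
- r.grab_frame(name): name is "scene" or "side" or "wrist"; returns a dict with "frame" (400x640x3 uint8, red, green, blue), "depth" (400x640 float32, m along the optical axis (not along the pixel's ray), 0 where there is no reading), "K" (3x3 intrinsics, pixels), "world_from_camera" (4x4, takes a point from camera to world coordinates). Camera axes: x right, y down, z forward; pixel columns grow to the right and rows downward; lengths in m; the calibration is good to about 2 mm. A picture is of the moment at which its call begins.
- r.hand_in(): hands the job in; it is judged then, once.
The state is a dict: "clock": time; "joints": joint angles; "qvel": joint speeds; "tau": joint torques, N m; "tcp_pos": TCP position; "orientation": TCP orientation; "contact_force": force on the tool from outside, world axes, zero at the start; "moment": the same for the moment, N m; "grip_width": finger opening in m; "gripper_force": force on a finger pad.
Only numpy, scipy, OpenCV 4.12 (cv2) and the standard library are available. Lean on these libraries where they do the work, as an engineer would, in place of code of your own. Each camera call takes 0.05 s, during which the arm holds its last target. There are 200 camera calls.

## Working session

There is one attempt and no reset: what is moved stays moved. The work goes in short steps, Python scripts to look and compute and a tool call to move; the robot and the scene stay as the last step left them, time stands still between calls to the robot, and variables do not carry over. Pictures are saved under pics/ and viewed, at most 10 in all, crops included, and the job is handed in when it is done.

Besides the shell and the picture viewer there is one more tool, called after "Emit:" as name(argument=value, ...), one argument or row to a line, values as JSON. arm_command: Moves the arm, as the interface text tells. Its arguments: {"type":"object","properties":{"rows":{"type":"array"},"grip_force":{"type":"number"}},"required":["rows"]}

```bash
mkdir -p pics
cat > h.py <<'E'
from bench import r
import numpy as np, cv2, pickle
from scipy.spatial.transform import Rotation as R
def grab(n,tag):
    f=r.grab_frame(n); pickle.dump(f,open(f'pics/{tag}.pkl','wb'))
    cv2.imwrite(f'pics/{tag}.png',f['frame'][...,::-1]); return f
def cloud(f):
    d=f['depth']; K=f['K']; v,u=np.mgrid[:d.shape[0],:d.shape[1]]
    p=np.stack([(u-K[0,2])/K[0,0]*d,(v-K[1,2])/K[1,1]*d,d],-1)
    T=f['world_from_camera']; w=p@T[:3,:3].T+T[:3,3]; w[d==0]=np.nan; return w
E
python3 - <<'E'
from h import *
a=grab('scene','s0');b=grab('side','d0')
o=r.get_obs();print({k:np.round(v,3) for k,v in o.items()})
print(R.from_rotvec(o['orientation']).as_matrix().round(3))
for f in(a,b):print(f['world_from_camera'].round(3),f['K'].round(1))
E
```

```text
{'clock': np.float64(0.1), 'joints': array([-1.348,  0.478,  0.022,  1.556, -0.011,  1.109, -0.083]), 'qvel': array([-0.001, -0.002,  0.001, -0.003,  0.001,  0.001,  0.001]), 'tau': array([ 4.0000e-03, -5.9776e+01,  1.6130e+00, -2.8195e+01,  1.3000e-02,
        5.0000e-03,  0.0000e+00]), 'tcp_pos': array([0.219, 0.638, 0.249]), 'orientation': array([-5.170e-01, -3.099e+00,  3.000e-03]), 'contact_force': array([-0.021, -0.333,  0.74 ]), 'moment': array([ 0.004, -0.032, -0.021]), 'gripper_force': np.float64(0.0), 'grip_width': np.float64(0.085)}
[[-0.946  0.325 -0.   ]
 [ 0.325  0.946 -0.002]
 [-0.    -0.002 -1.   ]]
[[-0.207  0.82  -0.534  1.239]
 [ 0.978  0.179 -0.103  0.138]
 [ 0.011 -0.544 -0.839  1.117]
 [ 0.     0.     0.     1.   ]] [[379.8   0.  318.8]
 [  0.  379.8 197.2]
 [  0.    0.    1. ]]
[[ 0.824 -0.307  0.476 -0.014]
 [-0.567 -0.46   0.683 -0.866]
 [ 0.009 -0.833 -0.553  0.782]
 [ 0.     0.     0.     1.   ]] [[446.2   0.  324.8]
 [  0.  446.2 196.9]
 [  0.    0.    1. ]]
```

View pics/s0.png

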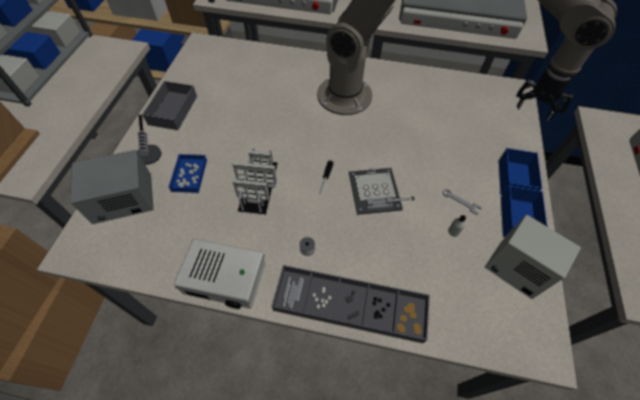

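View pics/d0.png

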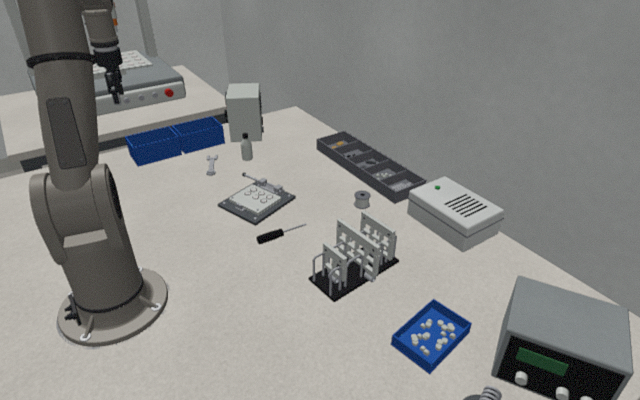

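The scene view shows the rack at about (255,180) with three covers and the fixture at about (377,190). In the side view the rack is at (355,255). Next I'll measure both from depth.

Run:
```python
from h import *
for t,box,fb in(('s0',(225,140,285,220),(345,160,420,220)),('d0',(300,200,405,300),(215,165,300,225))):
    f=pickle.load(open(f'pics/{t}.pkl','rb'));w=cloud(f)
    u0,v0,u1,v1=box;p=w[v0:v1,u0:u1].reshape(-1,3);p=p[np.isfinite(p[:,0])]
    q=p[p[:,2]>.09]; print(t,len(q))
    ad=np.arctan
    # cluster
    lab=np.zeros(len(q),int)
    _,l,c=cv2.kmeans(q.astype(np.float32)[:,:2].copy(),3,None,(3,50,1e-5),10,2)
    for k in range(3):
        s=q[l[:,0]==k]; m=s[:,:2].mean(0); U,S,V=np.linalg.svd(s[:,:2]-m); pr=(s[:,:2]-m)@V[0]
        print(len(s),m.round(3),V[0].round(3),np.ptp(pr).round(3),'mid',(m+V[0]*(pr.max()+pr.min())/2).round(3),'zmax',s[:,2].max().round(3))
    b=p[(p[:,2]>.004)&(p[:,2]<.016)];print('base',cv2.minAreaRect(b[:,:2].astype(np.float32)*1000))
    u0,v0,u1,v1=fb;p=w[v0:v1,u0:u1].reshape(-1,3);p=p[np.isfinite(p[:,0])]
    b=p[(p[:,2]>.005)];print('fix',cv2.minAreaRect(b[:,:2].astype(np.float32)*1000))
    q=p[p[:,2]>.036];print(len(q));print(q[::max(1,len(q)//20)].round(3))
    cr=f['frame'][v0-5:v1+5,u0-5:u1+5];ci=f['frame'][box[1]:box[3],box[0]:box[2]]
    A=cv2.resize(ci,None,fx=5,fy=5,interpolation=2);B=cv2.resize(cr,None,fx=4,fy=4,interpolation=2)
    H=max(A.shape[0],B.shape[0]);z=lambda X:cv2.copyMakeBorder(X,0,H-X.shape[0],0,0,0)
    M=np.hstack([z(A),z(B)]);s=min(1,800/M.shape[1]);cv2.imwrite(f'pics/{t}c.png',cv2.resize(M,None,fx=s,fy=s)[...,::-1])
```

```text
s0 704
225 [ 0.51  -0.192] [0.892 0.453] 0.098 mid [ 0.499 -0.198] zmax 0.131
266 [ 0.603 -0.213] [-0.092  0.996] 0.111 mid [ 0.603 -0.214] zmax 0.129
213 [ 0.522 -0.255] [ 0.967 -0.254] 0.095 mid [ 0.504 -0.25 ] zmax 0.13
base ((496.093994140625, -251.3316650390625), (356.57147216796875, 225.2413330078125), 13.765678405761719)
fix ((447.55126953125, 202.04672241210938), (231.88279724121094, 241.8528594970703), 9.863771438598633)
122
[[0.397 0.152 0.037]
 [0.401 0.152 0.036]
 [0.481 0.317 0.04 ]
 [0.502 0.244 0.042]
 [0.521 0.178 0.044]
 [0.508 0.244 0.045]
 [0.491 0.305 0.039]
 [0.528 0.172 0.046]
 [0.514 0.238 0.046]
 [0.504 0.262 0.038]
 [0.497 0.295 0.039]
 [0.533 0.166 0.045]
 [0.514 0.229 0.037]
 [0.511 0.249 0.038]
 [0.504 0.273 0.036]
 [0.534 0.18  0.044]
 [0.519 0.246 0.043]
 [0.539 0.177 0.045]
 [0.52  0.243 0.039]
 [0.541 0.181 0.043]
 [0.54  0.182 0.036]]
d0 1285
418 [ 0.502 -0.198] [-0.877 -0.481] 0.108 mid [ 0.494 -0.202] zmax 0.129
401 [ 0.516 -0.262] [-0.962  0.274] 0.097 mid [ 0.501 -0.258] zmax 0.129
466 [ 0.596 -0.219] [ 0.102 -0.995] 0.113 mid [ 0.596 -0.214] zmax 0.129
base ((596.7246704101562, -141.71450805664062), (420.0101318359375, 308.9125061035156), 56.87815475463867)
fix ((497.7054443359375, 226.94322204589844), (339.17523193359375, 257.5601501464844), 60.99154281616211)
136
[[0.482 0.319 0.041]
 [0.485 0.312 0.04 ]
 [0.49  0.3   0.041]
 [0.492 0.291 0.037]
 [0.52  0.253 0.043]
 [0.51  0.247 0.046]
 [0.5   0.264 0.036]
 [0.51  0.241 0.045]
 [0.499 0.239 0.046]
 [0.517 0.234 0.042]
 [0.504 0.229 0.046]
 [0.499 0.242 0.037]
 [0.507 0.23  0.036]
 [0.543 0.184 0.045]
 [0.542 0.176 0.045]
 [0.535 0.176 0.044]
 [0.52  0.175 0.046]
 [0.537 0.167 0.044]
 [0.526 0.166 0.045]
 [0.523 0.173 0.039]
 [0.391 0.173 0.04 ]
 [0.389 0.168 0.037]
 [0.393 0.157 0.038]]
```

View pics/d0c.png

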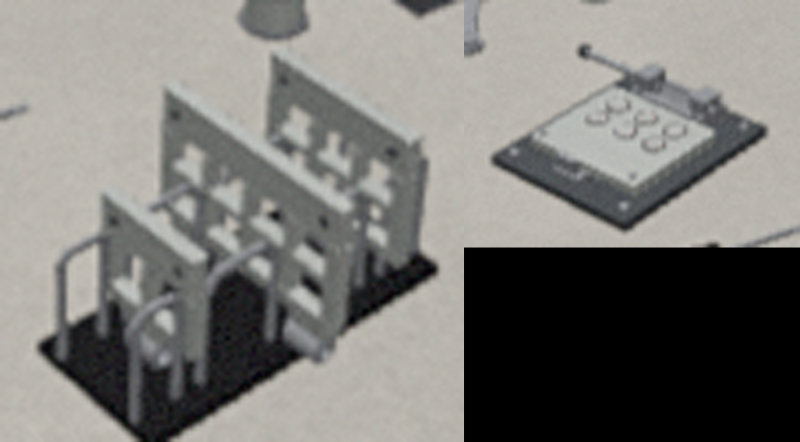

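The medium cover (3 window columns) is in the far slot, near (0.598,-0.214) with a yaw of about 5.6°. The hinge is near (0.52,0.206) with a yaw of about 19°. I'll go above the hinge first and look from there.

Emit:
arm_command(
  rows=[
    {"fingers":1,"az":6.5},
    {"fingers":1,"az":6.5},
    {"fingers":1,"az":6.5},
    {"fingers":1,"az":6.5},
    {"fingers":1,"az":6.5},
    {"fingers":1,"az":6.5},
    {"fingers":1,"az":6.5},
    {"fingers":1,"az":6.5},
    {"fingers":1,"x":-0.039,"y":0.011},
    {"fingers":1,"x":-0.039,"y":0.011},
  ],
)

```text
validation failed for argument at $.ro...
```

Emit:
arm_command(
  rows=[
    {"fingers":1,"x":-0.039,"y":0.011},
    {"fingers":1,"x":-0.039,"y":0.011},
    {"fingers":1,"x":-0.039,"y":0.011},
    {"fingers":1,"x":-0.039,"y":0.011},
    {"fingers":1,"x":-0.039,"y":0.011},
    {"fingers":1,"x":-0.039,"y":0.011},
    {"fingers":1,"x":-0.039,"y":0.011},
    {"fingers":1,"x":-0.039,"y":0.011},
    {"fingers":1,"x":-0.039,"y":0.011},
    {"fingers":1,"x":-0.039,"y":0.011},
  ],
)

```text
validation failed for argument at $.ro...
```

Emit:
arm_command(
  rows=[
    {"fingers":1,"x":-0.039,"y":0.011},
    {"fingers":1},
    {"fingers":1},
  ],
)

```text
validation failed for argument at $.ro...
```

Run:
```python
from h import *
f=grab('wrist','w1');print(f['world_from_camera'].round(4),f['K'].round(1))
o=r.get_obs();print(o['tcp_pos'],o['joints']);print(R.from_rotvec(o['orientation']).as_matrix().round(4))
```

```text
[[ 0.3249  0.8946  0.3068  0.1403]
 [ 0.9457 -0.3068 -0.107   0.6656]
 [-0.0016  0.325  -0.9457  0.3728]
 [ 0.      0.      0.      1.    ]] [[342.9   0.  317. ]
 [  0.  342.9 202.3]
 [  0.    0.    1. ]]
[0.21910571 0.63801503 0.24955068] [-1.34807671  0.47763683  0.02232255  1.55617711 -0.01150517  1.10929957
 -0.08308455]
[[-9.458e-01  3.248e-01 -4.000e-04]
 [ 3.248e-01  9.458e-01 -1.300e-03]
 [-1.000e-04 -1.400e-03 -1.000e+00]]
```

View pics/w1.png

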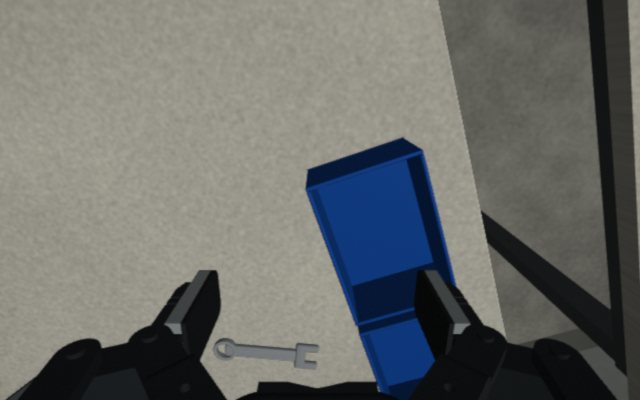

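The view is still from the start pose, with the blue bins and the spanner in frame. The moves were refused, probably because each row needs every field.

Emit:
arm_command(
  rows=[
    {"fingers":1,"x":0,"y":0,"z":0,"ax":0,"ay":0,"az":6.5},
    {"fingers":1,"x":0,"y":0,"z":0,"ax":0,"ay":0,"az":6.5},
    {"fingers":1,"x":0,"y":0,"z":0,"ax":0,"ay":0,"az":6.5},
    {"fingers":1,"x":0,"y":0,"z":0,"ax":0,"ay":0,"az":6.5},
    {"fingers":1,"x":0,"y":0,"z":0,"ax":0,"ay":0,"az":6.5},
    {"fingers":1,"x":0,"y":0,"z":0,"ax":0,"ay":0,"az":6.5},
    {"fingers":1,"x":0,"y":0,"z":0,"ax":0,"ay":0,"az":6.5},
    {"fingers":1,"x":0,"y":0,"z":0,"ax":0,"ay":0,"az":6.5},
  ],
)

```text
clock: 0.82
tcp_pos: [0.2191, 0.6382, 0.2499]
orientation: [1.83, 2.553, -0.001]
contact_force: [-0.4, -0.2, 0.8]
grip_width: 0.0854
gripper_force: 0.0
```

Emit:
arm_command(
  rows=[
    {"fingers":1,"x":-0.039,"y":0.011,"z":0,"ax":0,"ay":0,"az":0},
    {"fingers":1,"x":-0.039,"y":0.011,"z":0,"ax":0,"ay":0,"az":0},
    {"fingers":1,"x":-0.039,"y":0.011,"z":0,"ax":0,"ay":0,"az":0},
    {"fingers":1,"x":-0.039,"y":0.011,"z":0,"ax":0,"ay":0,"az":0},
    {"fingers":1,"x":-0.039,"y":0.011,"z":0,"ax":0,"ay":0,"az":0},
    {"fingers":1,"x":-0.039,"y":0.011,"z":0,"ax":0,"ay":0,"az":0},
    {"fingers":1,"x":-0.039,"y":0.011,"z":0,"ax":0,"ay":0,"az":0},
    {"fingers":1,"x":-0.039,"y":0.011,"z":0,"ax":0,"ay":0,"az":0},
    {"fingers":1,"x":-0.039,"y":0.011,"z":0,"ax":0,"ay":0,"az":0},
    {"fingers":1,"x":-0.039,"y":0.011,"z":0,"ax":0,"ay":0,"az":0},
  ],
)

```text
clock: 1.65
tcp_pos: [0.4511, 0.3038, 0.2503]
orientation: [-1.823, -2.558, -0.0]
contact_force: [1.0, 0.9, -0.5]
grip_width: 0.0856
gripper_force: 0.0
```

Emit:
arm_command(
  rows=[
    {"fingers":1,"x":-0.039,"y":0.011,"z":0,"ax":0,"ay":0,"az":0},
    {"fingers":1,"x":-0.039,"y":0.011,"z":0,"ax":0,"ay":0,"az":0},
    {"fingers":1,"x":-0.039,"y":0.011,"z":0,"ax":0,"ay":0,"az":0},
    {"fingers":1,"x":0,"y":0,"z":0,"ax":0,"ay":0,"az":0},
    {"fingers":1,"x":0,"y":0,"z":0,"ax":0,"ay":0,"az":0},
  ],
)

```text
clock: 2.07
tcp_pos: [0.5211, 0.2028, 0.2503]
orientation: [1.831, 2.552, -0.001]
contact_force: [0.4, 0.7, -0.8]
grip_width: 0.0853
gripper_force: 0.0
```

Run:
```python
from h import *
f=grab('wrist','w2');print(f['world_from_camera'].round(4))
o=r.get_obs();print(o['tcp_pos'],o['joints']);print(R.from_rotvec(o['orientation']).as_matrix().round(4))
w=cloud(f);m=(w[...,2]>.040)&(w[...,2]<.05)
n,l,st,c=cv2.connectedComponentsWithStats(m.astype(np.uint8))
for k in range(1,n):
    if st[k,4]>60:
        p=w[l==k];print(st[k],p.mean(0).round(4),cv2.minAreaRect(p[:,:2].astype(np.float32)*1000))
```

```text
[[ 9.472e-01  3.030e-01  1.046e-01  4.945e-01]
 [ 3.205e-01 -8.957e-01 -3.083e-01  2.825e-01]
 [ 3.000e-04  3.255e-01 -9.455e-01  3.736e-01]
 [ 0.000e+00  0.000e+00  0.000e+00  1.000e+00]]
[0.51992094 0.20519567 0.25006446] [-0.82164779  0.29872454  0.41221749  1.85895914 -0.13968648  1.01255443
 -0.02109562]
[[-3.243e-01  9.459e-01 -5.000e-04]
 [ 9.459e-01  3.243e-01 -0.000e+00]
 [ 1.000e-04 -5.000e-04 -1.000e+00]]
[314  36  11   9  64] [0.4847 0.3185 0.041 ] ((484.5246276855469, 318.4096374511719), (8.446426391601562, 6.433611869812012), 11.027667999267578)
[308 126  24  20 467] [0.5119 0.2398 0.0446] ((511.73394775390625, 239.58035278320312), (21.923006057739258, 18.369659423828125), 19.23771858215332)
[ 516  155  124  191 1469] [0.8167 0.2103 0.0435] ((817.0630493164062, 200.8910675048828), (241.55870056152344, 6.916568756103516), 89.9582290649414)
[309 192  22  18 396] [0.5327 0.1778 0.0444] ((532.8118896484375, 177.40452575683594), (21.48129653930664, 18.23954200744629), 19.043283462524414)
[602 331  38  53 414] [0.9424 0.1046 0.0433] ((943.1651000976562, 104.61893463134766), (6.780088424682617, 77.7346420288086), 0.5267632007598877)
```

View pics/w2.png

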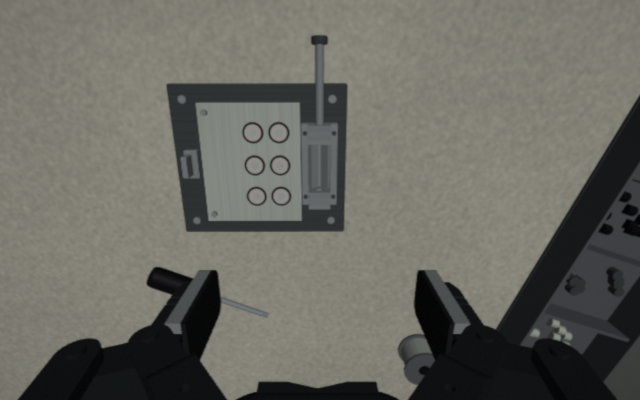

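The lugs show up at (320,136) and (320,201). The hinge midpoint is therefore (0.5223,0.2085) with a yaw of about 18.9°. Next I'll move above the medium cover and look closely.

Emit:
arm_command(
  rows=[
    {"fingers":1,"x":0,"y":0,"z":0,"ax":0,"ay":0,"az":6.65},
    {"fingers":1,"x":0,"y":0,"z":0,"ax":0,"ay":0,"az":6.65},
    {"fingers":0.5,"x":-0.0386,"y":0.0033,"z":0,"ax":0,"ay":0,"az":0},
    {"fingers":0.5,"x":-0.0386,"y":0.0033,"z":0,"ax":0,"ay":0,"az":0},
    {"fingers":0.5,"x":-0.0386,"y":0.0033,"z":0,"ax":0,"ay":0,"az":0},
    {"fingers":0.5,"x":-0.0386,"y":0.0033,"z":0,"ax":0,"ay":0,"az":0},
    {"fingers":0.5,"x":-0.0386,"y":0.0033,"z":0,"ax":0,"ay":0,"az":0},
    {"fingers":0.5,"x":-0.0386,"y":0.0033,"z":0,"ax":0,"ay":0,"az":0},
    {"fingers":0.5,"x":-0.0386,"y":0.0033,"z":0,"ax":0,"ay":0,"az":0},
    {"fingers":0.5,"x":-0.0386,"y":0.0033,"z":0,"ax":0,"ay":0,"az":0},
  ],
)

```text
clock: 2.95
tcp_pos: [0.5773, -0.0978, 0.2501]
orientation: [-2.102, -2.333, -0.001]
contact_force: [1.2, 0.6, -0.3]
grip_width: 0.0641
gripper_force: 0.0
```

Emit:
arm_command(
  rows=[
    {"fingers":0.3,"x":-0.0386,"y":0.0033,"z":0,"ax":0,"ay":0,"az":0},
    {"fingers":0.3,"x":-0.0386,"y":0.0033,"z":0,"ax":0,"ay":0,"az":0},
    {"fingers":0.3,"x":-0.0386,"y":0.0033,"z":0,"ax":0,"ay":0,"az":0},
    {"fingers":0.3,"x":0,"y":0,"z":0,"ax":0,"ay":0,"az":0},
    {"fingers":0.3,"x":0,"y":0,"z":0,"ax":0,"ay":0,"az":0},
    {"fingers":0.3,"x":0,"y":0,"z":0,"ax":0,"ay":0,"az":0},
  ],
)

```text
clock: 3.45
tcp_pos: [0.5989, -0.2105, 0.2496]
orientation: [-2.103, -2.331, -0.001]
contact_force: [0.3, 0.7, -0.1]
grip_width: 0.0555
gripper_force: 0.0
```

Run:
```python
from h import *
f=grab('wrist','w3')
o=r.get_obs();print(o['tcp_pos'],o['joints'],o['grip_width']);M=R.from_rotvec(o['orientation']).as_matrix();print(M.round(4))
w=cloud(f);m=(w[...,2]>.115)&(w[...,2]<.14)
n,l,st,c=cv2.connectedComponentsWithStats(m.astype(np.uint8))
for k in range(1,n):
    if st[k,4]>60:
        p=w[l==k];p=p[p[:,2]>np.median(p[:,2])-.004]
        (cx,cy),s,a=cv2.minAreaRect(p[:,:2].astype(np.float32)*1000)
        print(st[k],np.median(p[:,2]).round(4),(cx,cy),s,a,'tool delta',(M.T@(np.array([cx/1000,cy/1000,0])-o['tcp_pos'])).round(4))
```

```text
[ 0.5990155  -0.20989879  0.24975438] [-0.17562828  0.45713163  0.57373768  1.68663882 -0.27661715  1.08075213
  0.58699515] 0.05535127639911908
[[-1.038e-01  9.946e-01 -7.000e-04]
 [ 9.946e-01  1.038e-01  1.800e-03]
 [ 1.800e-03 -5.000e-04 -1.000e+00]]
[ 212  109   28  164 2623] 0.1256 (529.4444580078125, -214.7171630859375) (10.724272727966309, 129.98565673828125) 4.974056720733643 tool delta [ 0.002  -0.0696  0.2498]
[ 310  129   16  139 1813] 0.1258 (599.7089233398438, -212.50169372558594) (9.75692367553711, 110.02386474609375) 5.555721282958984 tool delta [-0.0031  0.0005  0.2497]
```

View pics/w3.png

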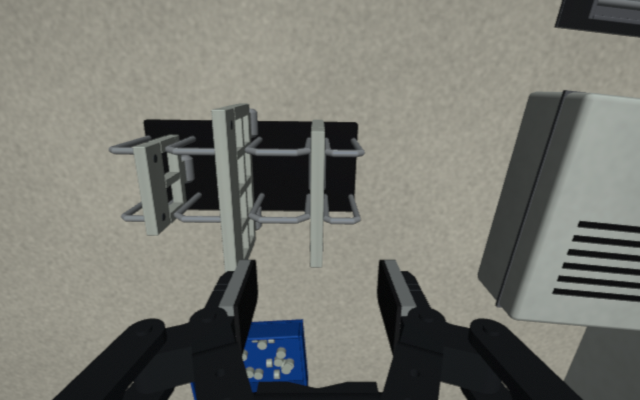

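The medium cover's top edge runs from (317,122) to (317,267), and no grip obstacle shows beside it. Now I'll descend and grip.

Emit:
arm_command(
  rows=[
    {"fingers":0.1,"x":-0.003,"y":0.0006,"z":0,"ax":0,"ay":0,"az":0.4},
    {"fingers":0.1,"x":0,"y":0,"z":0.035,"ax":0,"ay":0,"az":0},
    {"fingers":0.1,"x":0,"y":0,"z":0.035,"ax":0,"ay":0,"az":0},
    {"fingers":0.1,"x":0,"y":0,"z":0.03,"ax":0,"ay":0,"az":0},
    {"fingers":0.1,"x":0,"y":0,"z":0.02,"ax":0,"ay":0,"az":0},
    {"fingers":0.1,"x":0,"y":0,"z":0.012,"ax":0,"ay":0,"az":0},
    {"fingers":0.1,"x":0,"y":0,"z":0.005,"ax":0,"ay":0,"az":0},
    {"fingers":0.1,"x":0,"y":0,"z":0,"ax":0,"ay":0,"az":0},
    {"fingers":0.1,"x":0,"y":0,"z":0,"ax":0,"ay":0,"az":0},
  ],
)

```text
clock: 4.25
tcp_pos: [0.6002, -0.2158, 0.1144]
orientation: [2.114, 2.322, 0.001]
contact_force: [-0.4, -0.8, 0.2]
grip_width: 0.047
gripper_force: 0.0
```

Emit:
arm_command(
  rows=[
    {"fingers":-1,"x":0,"y":0,"z":0,"ax":0,"ay":0,"az":0},
    {"fingers":-1,"x":0,"y":0,"z":0,"ax":0,"ay":0,"az":0},
    {"fingers":-1,"x":0,"y":0,"z":0,"ax":0,"ay":0,"az":0},
    {"fingers":-1,"x":0,"y":0,"z":0,"ax":0,"ay":0,"az":0},
    {"fingers":-1,"x":0,"y":0,"z":0,"ax":0,"ay":0,"az":0},
    {"fingers":-1,"x":0,"y":0,"z":0,"ax":0,"ay":0,"az":0},
    {"fingers":-1,"x":0,"y":0,"z":0,"ax":0,"ay":0,"az":0},
    {"fingers":-1,"x":0,"y":0,"z":0,"ax":0,"ay":0,"az":0},
  ],
  grip_force=60,
)

```text
clock: 4.92
tcp_pos: [0.5997, -0.2163, 0.1145]
orientation: [2.115, 2.322, 0.001]
contact_force: [-0.9, 0.7, 6.4]
grip_width: 0.0091
gripper_force: 58.6
```

Emit:
arm_command(
  rows=[
    {"fingers":-1,"x":0,"y":0,"z":-0.005,"ax":0,"ay":0,"az":0},
    {"fingers":-1,"x":0,"y":0,"z":-0.01,"ax":0,"ay":0,"az":0},
    {"fingers":-1,"x":0,"y":0,"z":-0.015,"ax":0,"ay":0,"az":0},
    {"fingers":-1,"x":0,"y":0,"z":-0.015,"ax":0,"ay":0,"az":0},
    {"fingers":-1,"x":0,"y":0,"z":-0.015,"ax":0,"ay":0,"az":0},
    {"fingers":-1,"x":0,"y":0,"z":-0.02,"ax":0,"ay":0,"az":0},
    {"fingers":-1,"x":0,"y":0,"z":-0.02,"ax":0,"ay":0,"az":0},
    {"fingers":-1,"x":0,"y":0,"z":-0.02,"ax":0,"ay":0,"az":0},
    {"fingers":-1,"x":0,"y":0,"z":-0.01,"ax":0,"ay":0,"az":0},
    {"fingers":-1,"x":0,"y":0,"z":0,"ax":0,"ay":0,"az":0},
  ],
)

```text
clock: 5.75
tcp_pos: [0.6005, -0.2166, 0.2461]
orientation: [2.113, 2.319, 0.004]
contact_force: [0.1, -1.0, -2.5]
grip_width: 0.0088
gripper_force: 58.8
```

Emit:
arm_command(
  rows=[
    {"fingers":-1,"x":0,"y":0,"z":0,"ax":0,"ay":0,"az":0},
    {"fingers":-1,"x":0,"y":0,"z":0,"ax":0,"ay":0,"az":0},
    {"fingers":-1,"x":0,"y":0,"z":0,"ax":0,"ay":0,"az":0},
  ],
)

```text
clock: 6.0
tcp_pos: [0.5986, -0.2155, 0.2417]
orientation: [-2.114, -2.321, 0.002]
contact_force: [0.3, 0.2, -2.6]
grip_width: 0.0088
gripper_force: 58.8
```

Run:
```python
from h import *
f=grab('wrist','w4');g=grab('side','d4')
o=r.get_obs();print(o['tcp_pos'],o['contact_force'],o['moment'],o['grip_width']);M=R.from_rotvec(o['orientation']).as_matrix();print(M.round(4))
w=cloud(f);q=(w-o['tcp_pos'])@M   # tool coords
m=(abs(q[...,1])<.009)&(abs(q[...,0])<.08)&(q[...,2]<.13)&(q[...,2]>-.03)
p=q[m];print(len(p))
for a in np.arange(-.02,.13,.006):
    s=p[(p[:,2]>=a)&(p[:,2]<a+.006)]
    if len(s):print(round(a,3),len(s),s[:,0].min().round(4),s[:,0].max().round(4),s[:,1].min().round(4),s[:,1].max().round(4))
A=f['frame'];cv2.imwrite('pics/w4d4.png',np.vstack([A,cv2.resize(g['frame'][150:300,260:500],(640,400))])[::1,:,::-1][:, :][::1] if 0 else cv2.resize(np.hstack([A[100:,150:490],cv2.resize(g['frame'][140:300,270:430],(300,300),interpolation=2)]),(800,375))[...,::-1])
```

```text
[ 0.59882414 -0.2157022   0.24207798] [-0.12540324  0.07996418 -2.89410345] [-0.00212982 -0.04047142  0.00823563] 0.009354737216983591
[[-9.310e-02  9.957e-01 -2.100e-03]
 [ 9.957e-01  9.310e-02  3.000e-04]
 [ 5.000e-04 -2.000e-03 -1.000e+00]]
8689
-0.02 746 -0.0111 0.0125 -0.009 0.009
-0.014 6053 -0.0384 0.0593 -0.009 0.0089
-0.008 258 0.0106 0.0594 -0.009 0.009
-0.002 228 0.0107 0.0594 -0.009 0.0089
0.004 177 0.0107 0.0594 -0.009 0.0089
0.01 150 0.0108 0.0593 -0.009 0.009
0.016 72 0.0109 0.0592 -0.0089 0.0088
0.022 55 0.0588 0.0593 -0.0046 0.0049
0.028 49 0.0588 0.0592 -0.0047 0.0052
0.034 47 0.0588 0.0592 -0.0046 0.0049
0.04 34 0.0588 0.0593 -0.0046 0.005
0.046 34 0.0589 0.0592 -0.0048 0.0052
0.052 36 0.0588 0.0592 -0.0046 0.0048
0.058 28 0.0588 0.0591 -0.0046 0.005
0.064 28 0.0589 0.0591 -0.0048 0.0051
0.07 18 0.0587 0.0591 -0.0044 0.0047
0.076 14 0.0588 0.0591 -0.0039 0.0042
```

View pics/w4d4.png

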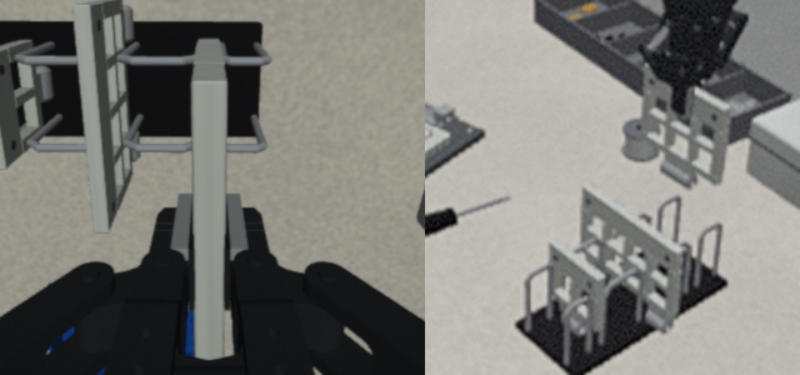

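The cover is held upright. In tool coordinates its centre is about 4 mm along +x, 0 mm along y, with the hole about 95.5 mm below the TCP. I'll carry it to above the hinge.

Emit:
arm_command(
  rows=[
    {"fingers":-1,"x":0,"y":0,"z":-0.01,"ax":0,"ay":0,"az":0},
    {"fingers":-1,"x":0.01,"y":0.0,"z":-0.01,"ax":0,"ay":0,"az":0},
    {"fingers":-1,"x":0.02,"y":0,"z":0,"ax":0,"ay":0,"az":0},
    {"fingers":-1,"x":0.03,"y":0,"z":0,"ax":0,"ay":0,"az":0},
    {"fingers":-1,"x":0.03,"y":0,"z":0,"ax":0,"ay":0,"az":0},
    {"fingers":-1,"x":0.03,"y":0,"z":0,"ax":0,"ay":0,"az":-3.4},
    {"fingers":-1,"x":0.03,"y":0,"z":0,"ax":0,"ay":0,"az":-3.4},
    {"fingers":-1,"x":0.03,"y":0,"z":0,"ax":0,"ay":0,"az":-3.4},
    {"fingers":-1,"x":0.03,"y":0,"z":0,"ax":0,"ay":0,"az":-3.36},
    {"fingers":-1,"x":0.03,"y":0,"z":0,"ax":0,"ay":0,"az":0},
  ],
)

```text
clock: 6.93
tcp_pos: [0.5595, 0.022, 0.2646]
orientation: [1.821, 2.558, 0.003]
contact_force: [-0.3, -0.3, -2.5]
grip_width: 0.0091
gripper_force: 58.6
```

Emit:
arm_command(
  rows=[
    {"fingers":-1,"x":0.03,"y":0,"z":0,"ax":0,"ay":0,"az":0},
    {"fingers":-1,"x":0.025,"y":0,"z":0,"ax":0,"ay":0,"az":0},
    {"fingers":-1,"x":0.015,"y":0,"z":0,"ax":0,"ay":0,"az":0},
    {"fingers":-1,"x":0,"y":0,"z":0,"ax":0,"ay":0,"az":0},
    {"fingers":-1,"x":0,"y":0,"z":0,"ax":0,"ay":0,"az":0},
  ],
)

```text
clock: 7.35
tcp_pos: [0.5369, 0.0875, 0.2643]
orientation: [1.823, 2.558, 0.002]
contact_force: [0.6, -0.0, -3.2]
grip_width: 0.0091
gripper_force: 58.6
```

```bash
cat > d.py <<'E'
from h import *
o=r.get_obs();M=R.from_rotvec(o['orientation']).as_matrix()
print(o['clock'],o['tcp_pos'].round(4),'F',o['contact_force'].round(2),'mom',o['moment'].round(3),'w',o['grip_width'],o['joints'].round(2));print('yaw',np.degrees(np.arctan2(M[1,1],M[0,1])),'z axis',M[:,2].round(4))
a=np.radians(18.9);T=np.array([.5223,.2085,.034])
tx=np.array([-np.sin(a),np.cos(a),0]);t=T-.004*tx+[0,0,.0955]
print('tool delta',(M.T@(t-o['tcp_pos'])).round(4))
E
python3 d.py
```

```text
7.35 [0.5369 0.0875 0.2643] F [ 0.58 -0.02 -3.19] mom [-0.056 -0.003 -0.045] w 0.00907599261740161 [-0.66  0.26  0.47  1.88 -0.13  1.03  0.19]
yaw 19.05124479271473 z axis [ 1.3e-03  8.0e-04 -1.0e+00]
tool delta [0.1151 0.0255 0.1349]
```

Emit:
arm_command(
  rows=[
    {"fingers":-1,"x":0.015,"y":0.004,"z":0,"ax":0,"ay":0,"az":0},
    {"fingers":-1,"x":0.025,"y":0.006,"z":0,"ax":0,"ay":0,"az":0},
    {"fingers":-1,"x":0.025,"y":0.006,"z":0.015,"ax":0,"ay":0,"az":0},
    {"fingers":-1,"x":0.025,"y":0.005,"z":0.02,"ax":0,"ay":0,"az":0},
    {"fingers":-1,"x":0.015,"y":0.003,"z":0.02,"ax":0,"ay":0,"az":0},
    {"fingers":-1,"x":0.01,"y":0.0015,"z":0.02,"ax":0,"ay":0,"az":0},
    {"fingers":-1,"x":0,"y":0,"z":0.01,"ax":0,"ay":0,"az":0},
    {"fingers":-1,"x":0,"y":0,"z":0,"ax":0,"ay":0,"az":0},
    {"fingers":-1,"x":0,"y":0,"z":0,"ax":0,"ay":0,"az":0},
    {"fingers":-1,"x":0,"y":0,"z":0,"ax":0,"ay":0,"az":0},
  ],
)

```text
clock: 8.18
tcp_pos: [0.5252, 0.2015, 0.1797]
orientation: [1.829, 2.552, 0.002]
contact_force: [-1.0, -0.7, -2.7]
grip_width: 0.0088
gripper_force: 58.6
```

```bash
python3 d.py
python3 - <<'E'
from h import *
g=grab('side','d5');s=grab('scene','s5');f=grab('wrist','w5')
A=cv2.resize(g['frame'][130:230,200:320],(480,400),interpolation=2)
B=cv2.resize(s['frame'][150:230,340:404],(320,400),interpolation=2)
cv2.imwrite('pics/c5.png',np.hstack([A,B])[...,::-1])
o=r.get_obs();M=R.from_rotvec(o['orientation']).as_matrix()
for n,F in(('wrist',f),('side',g),('scene',s)):
    w=cloud(F);q=(w-o['tcp_pos'])@M
    for nm,m in (('plate+x edge/top',(abs(q[...,1])<.012)&(abs(q[...,0])<.09)&(q[...,2]<.07)&(q[...,2]>-.016)),('lug tops',(w[...,2]>.042)&(w[...,2]<.049)&(abs(q[...,1])<.03)&(abs(q[...,0])<.06))):
        p=q[m]
        if len(p)>5:print(n,nm,len(p),np.percentile(p,[2,50,98],axis=0).round(4).tolist())
E
```

```text
8.1833 [0.5252 0.2015 0.1797] F [-1.03 -0.72 -2.66] mom [-0.065 -0.049  0.02 ] w 0.0087518659329922 [-0.78  0.39  0.39  1.92 -0.19  0.87  0.03]
yaw 18.74723104063481 z axis [ 2.1e-03  2.0e-04 -1.0e+00]
tool delta [ 0.0036 -0.0005  0.0502]
wrist plate+x edge/top 7802 [[-0.0341, -0.0096, -0.0132], [0.0157, 0.0006, -0.0112], [0.0584, 0.0103, 0.0403]]
wrist lug tops 203 [[-0.0336, -0.0116, 0.1337], [0.0397, -0.0099, 0.1351], [0.0485, 0.0098, 0.137]]
side plate+x edge/top 573 [[-0.0545, -0.0098, -0.013], [-0.0137, -0.0031, 0.0307], [0.055, 0.0065, 0.0692]]
side lug tops 60 [[-0.037, -0.0143, 0.1312], [-0.0199, -0.0019, 0.1346], [0.048, 0.0102, 0.1371]]
scene plate+x edge/top 433 [[-0.0542, -0.0038, -0.0131], [-0.014, 0.0048, 0.033], [0.0539, 0.009, 0.0696]]
scene lug tops 57 [[-0.038, -0.0116, 0.1322], [0.029, 0.0003, 0.1353], [0.0453, 0.011, 0.1371]]
```

View pics/c5.png

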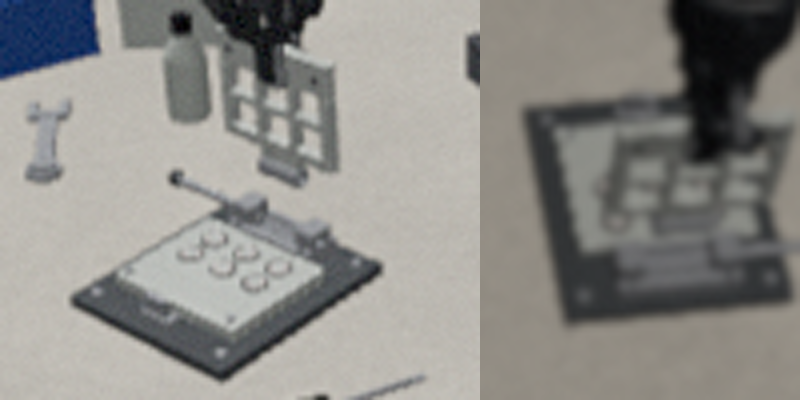

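The side and scene crops show the knuckle directly above the gap, about 50 mm up. All the cameras agree on about +3.5 mm along tool x. I'll shift by that, go lower, and average several readings.

Emit:
arm_command(
  rows=[
    {"fingers":-1,"x":0.0035,"y":-0.0005,"z":0.01,"ax":0,"ay":0,"az":0},
    {"fingers":-1,"x":0,"y":0,"z":0.01,"ax":0,"ay":0,"az":0},
    {"fingers":-1,"x":0,"y":0,"z":0,"ax":0,"ay":0,"az":0},
    {"fingers":-1,"x":0,"y":0,"z":0,"ax":0,"ay":0,"az":0},
    {"fingers":-1,"x":0,"y":0,"z":0,"ax":0,"ay":0,"az":0},
  ],
)

```text
clock: 8.75
tcp_pos: [0.522, 0.2061, 0.158]
orientation: [-1.826, -2.556, 0.001]
contact_force: [0.6, 0.5, -3.2]
grip_width: 0.0091
gripper_force: 58.6
```

Run:
```python
from h import *
a=np.radians(18.9);tx=np.array([-np.sin(a),np.cos(a),0]);t=np.array([.5223,.2085,.1295])-.004*tx
P=[];L=[]
for i in range(8):
    f=r.grab_frame('wrist');o=r.get_obs();M=R.from_rotvec(o['orientation']).as_matrix()
    P.append(np.r_[M.T@(t-o['tcp_pos']),np.degrees(np.arctan2(M[1,1],M[0,1])),M[:2,2]])
    w=cloud(f);q=(w-o['tcp_pos'])@M
    p=q[(abs(q[...,1])<.005)&(q[...,0]>.05)&(q[...,0]<.07)&(q[...,2]>.01)&(q[...,2]<.06)]
    l=q[(w[...,2]>.042)&(w[...,2]<.049)&(abs(q[...,1])<.03)&(abs(q[...,0])<.06)]
    l=l[l[:,0]>.02]
    L.append(np.r_[np.median(p[:,0]),np.percentile(p[:,1],[3,97]),np.percentile(l[:,0],[3,97]),np.percentile(l[:,1],[3,97]),len(l)] if len(l)>3 else np.zeros(8))
print(np.round(P,4));print(np.mean(P,0).round(4),np.mean(L,0).round(4))
print(o['contact_force'])
```

```text
[[-1.80000e-03  8.00000e-04  2.88000e-02  1.89008e+01  0.00000e+00
  -2.00000e-04]
 [-1.90000e-03  7.00000e-04  2.89000e-02  1.89003e+01  3.00000e-04
   0.00000e+00]
 [-1.90000e-03  6.00000e-04  2.90000e-02  1.89000e+01  4.00000e-04
   2.00000e-04]
 [-1.90000e-03  6.00000e-04  2.91000e-02  1.89004e+01  5.00000e-04
   3.00000e-04]
 [-1.90000e-03  7.00000e-04  2.90000e-02  1.89011e+01  4.00000e-04
   3.00000e-04]
 [-1.90000e-03  7.00000e-04  2.90000e-02  1.89050e+01  3.00000e-04
   2.00000e-04]
 [-1.90000e-03  7.00000e-04  2.90000e-02  1.89017e+01  3.00000e-04
   2.00000e-04]
 [-1.90000e-03  8.00000e-04  2.90000e-02  1.89019e+01  3.00000e-04
   2.00000e-04]]
[-1.90000e-03  7.00000e-04  2.90000e-02  1.89014e+01  3.00000e-04
  2.00000e-04] [ 5.860e-02 -4.200e-03  4.700e-03  2.920e-02  4.400e-02 -1.010e-02
  1.130e-02  1.205e+02]
[-0.10833494  0.56397415 -3.74400356]
```

Emit:
arm_command(
  rows=[
    {"fingers":-1,"x":-0.0015,"y":0.0005,"z":0,"ax":0,"ay":0,"az":0},
    {"fingers":-1,"x":0,"y":0,"z":0.004,"ax":0,"ay":0,"az":0},
    {"fingers":-1,"x":0,"y":0,"z":0.003,"ax":0,"ay":0,"az":0},
    {"fingers":-1,"x":0,"y":0,"z":0.002,"ax":0,"ay":0,"az":0},
    {"fingers":-1,"x":0,"y":0,"z":0.002,"ax":0,"ay":0,"az":0},
    {"fingers":-1,"x":0,"y":0,"z":0.002,"ax":0,"ay":0,"az":0},
    {"fingers":-1,"x":0,"y":0,"z":0.001,"ax":0,"ay":0,"az":0},
    {"fingers":-1,"x":0,"y":0,"z":0,"ax":0,"ay":0,"az":0},
    {"fingers":-1,"x":0,"y":0,"z":0,"ax":0,"ay":0,"az":0},
    {"fingers":-1,"x":0,"y":0,"z":0,"ax":0,"ay":0,"az":0},
  ],
)

```text
clock: 9.98
tcp_pos: [0.5232, 0.205, 0.1444]
orientation: [1.826, 2.556, 0.0]
contact_force: [-0.1, -0.6, -2.5]
grip_width: 0.0092
gripper_force: 58.7
```

```bash
python3 d.py
```

```text
9.9833 [0.5232 0.205  0.1444] F [-0.1  -0.63 -2.48] mom [ 0.033  0.03  -0.023] w 0.0091985570293678 [-0.77  0.44  0.37  1.94 -0.21  0.8   0.04]
yaw 18.906359617560078 z axis [ 1.e-04  1.e-04 -1.e+00]
tool delta [-0.0004  0.0003  0.0149]
```

The knuckle is already 5 mm between the lugs with no contact force. I'll keep going down.

Emit:
arm_command(
  rows=[
    {"fingers":-1,"x":0,"y":0,"z":0.0025,"ax":0,"ay":0,"az":0},
    {"fingers":-1,"x":0,"y":0,"z":0.0025,"ax":0,"ay":0,"az":0},
    {"fingers":-1,"x":0,"y":0,"z":0.0025,"ax":0,"ay":0,"az":0},
    {"fingers":-1,"x":0,"y":0,"z":0.002,"ax":0,"ay":0,"az":0},
    {"fingers":-1,"x":0,"y":0,"z":0.0015,"ax":0,"ay":0,"az":0},
    {"fingers":-1,"x":0,"y":0,"z":0,"ax":0,"ay":0,"az":0},
    {"fingers":-1,"x":0,"y":0,"z":0,"ax":0,"ay":0,"az":0},
    {"fingers":-1,"x":0,"y":0,"z":0,"ax":0,"ay":0,"az":0},
  ],
)

```text
clock: 10.65
tcp_pos: [0.5232, 0.205, 0.1333]
orientation: [1.827, 2.556, 0.0]
contact_force: [1.0, 0.3, -3.0]
grip_width: 0.0088
gripper_force: 58.7
```

```bash
python3 d.py
```

```text
10.65 [0.5232 0.205  0.1333] F [ 1.01  0.25 -3.05] mom [ 0.014 -0.061  0.012] w 0.008815003424954036 [-0.77  0.45  0.36  1.95 -0.22  0.77  0.05]
yaw 18.901516441671006 z axis [ 0.  0. -1.]
tool delta [-0.0004  0.0003  0.0038]
```

Emit:
arm_command(
  rows=[
    {"fingers":-1,"x":0,"y":0,"z":0.0008,"ax":0,"ay":0,"az":0},
    {"fingers":-1,"x":0,"y":0,"z":0.0008,"ax":0,"ay":0,"az":0},
    {"fingers":-1,"x":0,"y":0,"z":0.0008,"ax":0,"ay":0,"az":0},
    {"fingers":-1,"x":0,"y":0,"z":0,"ax":0,"ay":0,"az":0},
    {"fingers":-1,"x":0,"y":0,"z":0,"ax":0,"ay":0,"az":0},
  ],
)

```text
clock: 11.07
tcp_pos: [0.5231, 0.205, 0.1308]
orientation: [-1.826, -2.556, 0.0]
contact_force: [-0.0, 0.3, -3.2]
grip_width: 0.0094
gripper_force: 58.7
```

Emit:
arm_command(
  rows=[
    {"fingers":-1,"x":0,"y":0,"z":0.0007,"ax":0,"ay":0,"az":0},
    {"fingers":-1,"x":0,"y":0,"z":0,"ax":0,"ay":0,"az":0},
    {"fingers":-1,"x":0,"y":0,"z":0,"ax":0,"ay":0,"az":0},
  ],
)

```text
clock: 11.32
tcp_pos: [0.5231, 0.205, 0.1302]
orientation: [-1.826, -2.556, 0.0]
contact_force: [-0.5, -0.8, -2.6]
grip_width: 0.0091
gripper_force: 58.7
```

Emit:
arm_command(
  rows=[
    {"fingers":-1,"x":0,"y":0,"z":0.0007,"ax":0,"ay":0,"az":0},
    {"fingers":-1,"x":0,"y":0,"z":0,"ax":0,"ay":0,"az":0},
    {"fingers":-1,"x":0,"y":0,"z":0,"ax":0,"ay":0,"az":0},
  ],
)

```text
clock: 11.57
tcp_pos: [0.523, 0.205, 0.1295]
orientation: [-1.826, -2.556, 0.0]
contact_force: [-0.3, -0.2, -2.3]
grip_width: 0.0092
gripper_force: 59.0
```

Emit:
arm_command(
  rows=[
    {"fingers":-1,"x":0,"y":0,"z":0.0005,"ax":0,"ay":0,"az":0},
    {"fingers":-1,"x":0,"y":0,"z":0,"ax":0,"ay":0,"az":0},
    {"fingers":-1,"x":0,"y":0,"z":0,"ax":0,"ay":0,"az":0},
  ],
)

```text
clock: 11.82
tcp_pos: [0.5232, 0.205, 0.1294]
orientation: [-1.827, -2.556, -0.0]
contact_force: [-2.5, -1.5, 4.8]
grip_width: 0.0088
gripper_force: 59.8
```

It has bottomed: about 7.5 N on the seat, with a small fore-and-aft force. I'll relieve that slightly and press a bit more.

Emit:
arm_command(
  rows=[
    {"fingers":-1,"x":0,"y":-0.0003,"z":0.0003,"ax":0,"ay":0,"az":0},
    {"fingers":-1,"x":0,"y":0,"z":0,"ax":0,"ay":0,"az":0},
    {"fingers":-1,"x":0,"y":0,"z":0,"ax":0,"ay":0,"az":0},
    {"fingers":-1,"x":0,"y":0,"z":0,"ax":0,"ay":0,"az":0},
    {"fingers":-1,"x":0,"y":0,"z":0,"ax":0,"ay":0,"az":0},
    {"fingers":-1,"x":0,"y":0,"z":0,"ax":0,"ay":0,"az":0},
  ],
)

```text
clock: 12.32
tcp_pos: [0.5232, 0.205, 0.1294]
orientation: [1.826, 2.556, 0.001]
contact_force: [-2.9, -1.0, 7.5]
grip_width: 0.0089
gripper_force: 60.3
```

```bash
python3 - <<'E'
from h import *
g=grab('side','d6');f=grab('wrist','w6')
A=cv2.resize(g['frame'][140:230,210:310],(440,400),interpolation=2);B=cv2.resize(f['frame'][100:400,170:440],(360,400))
cv2.imwrite('pics/c6.png',np.hstack([A,B])[...,::-1])
o=r.get_obs();M=R.from_rotvec(o['orientation']).as_matrix()
w=cloud(f);q=(w-o['tcp_pos'])@M
for a in np.arange(.005,.08,.02):
    p=q[(abs(q[...,1])<.0065)&(q[...,0]>.05)&(q[...,0]<.07)&(q[...,2]>a)&(q[...,2]<a+.02)]
    if len(p):print(a,np.median(p[:,0]).round(4),np.percentile(p[:,1],[3,97]).round(4))
E
python3 d.py
```

```text
0.005 0.0586 [-0.0042  0.0052]
0.025 0.0586 [-0.0043  0.0051]
0.045 0.0586 [-0.0043  0.005 ]
0.065 0.0585 [-0.0043  0.0044]
12.4167 [0.5231 0.205  0.1294] F [-2.63 -1.71  6.56] mom [-0.215  0.7   -0.014] w 0.009167489637652373 [-0.76  0.46  0.36  1.95 -0.23  0.77  0.05]
yaw 18.898599137282034 z axis [ 6.e-04  6.e-04 -1.e+00]
tool delta [-0.0004  0.0003 -0.0001]
```

View pics/c6.png

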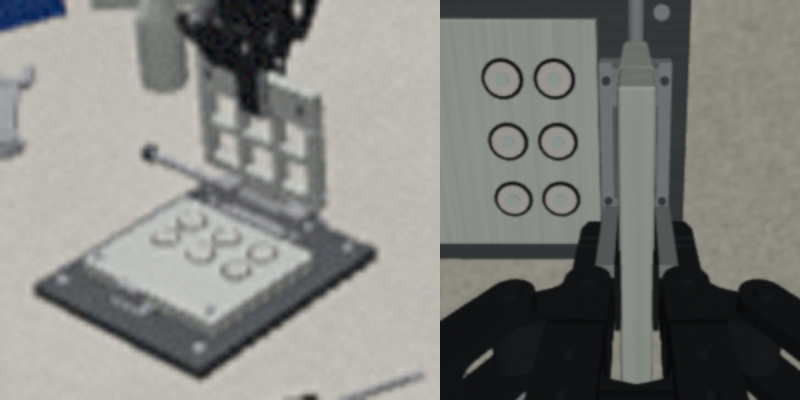

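The images show the cover upright with its knuckle down between the lugs. The seat height is within 0.1 mm of the prediction, with about 10 N of press. I'm handing in.

```bash
python3 -c "
from bench import r
print(r.hand_in())"
```

```text
the job is handed in; nothing more can be done
None
```

The medium cover is seated in the fixture hinge and still gripped, upright and pressed down with about 10 N; I handed the job in at about 12.4 s, and the hand-in returned no verdict.

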